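# Close a carton of tea tins and clamp it with the press plate

### The arm

A 6-joint arm with a two-finger parallel gripper is mounted at the origin on the work surface. World frame = base frame: x ahead of the robot, y to its left, z up, the work surface at z = 0. Lengths are in mm, angles in rad, forces in N, time in s.
With the tool pointing down it reaches from about 350 to 975 mm from the base axis. Payload 7.1 kg.
Tool frame: the origin (TCP) lies midway between the tips of the shut fingers; the grasp point (between the pads) lies 19 mm behind it; z points along the fingers, y is the line along which they close (so a half turn about z gives the same grasp; the last joint's range is limited). The gripper opens to 88 mm and grips with 3 to 60 N. Pads are 20 mm wide; open, the fingers measure 115 mm over their backs; the gripper's body (75 mm by 178 mm) begins 61 mm behind the grasp point.
Start: joints at [1.09, 0.423, 1.63, -0, 1.089, -0.019], TCP at [278.443, 559.531, 222.675] pointing down, gripper open.
Joint ranges: [-3, 3], [-0.9, 2.11], [0.09, 2.58], [-1.31, 4.45], [0.11, 2.69], [-2.54, 2.54]. Speed limits (rad/s): [2.39, 2.39, 3.01, 3.14, 3.14, 3.14].

### API

Orientations are given as a rotation vector (axis times angle).
In Python, from workcell import ctrl gives the robot as it stands. The module is installed in compiled form; this text tells all that it offers.
- The arm moves only by the tool apply_moves, never from a script. Its argument "targets" is a list of rows, each a list of 3 entries, a list of its own where there are three numbers: the opening, from -1 (shut) to 1 (fully open), then the shift along the tool's x, y, z normalised to -1 to 1, where 1 is 5 cm, then the turn, a rotation vector about the tool's x, y, z normalised to -1 to 1, where 1 is 90 degrees. In form: [[jaw, [x, y, z], [wx, wy, wz]], ...]. A call has 1 to 8 rows; each row shifts and turns the commanded pose from where the row before left it, along the tool's axes as they then stand; what a row does not reach is not made up. A row lasts 1/8 s, in which the tool goes at most 62.5 mm and 10.7 degrees, less where a joint would pass 70% of its speed; a pose out of reach is approached as far as the arm can. A call with a number of a shift or a turn outside -1 to 1 is refused whole. A call with a gripper value outside its range is refused whole. The fingers move at their own pace and stop on an object; the grip force is fixed at half the most. Time passes only in rows, so rows that do not move let the fingers close. It gives the time, the measured TCP pose, the force, the opening and the grip force at its end, in the units of the state.
- ctrl.get_obs(): the state, without advancing time (a new reading comes with each control period).
- ctrl.get_image(name): name is "scene" or "top" or "wrist"; returns a dict with "pixels" (480x640x3 uint8, blue, green, red), "camera_matrix" (3x3 intrinsics, pixels), "view" (4x4, takes a point from world to camera coordinates); the wrist camera has in their place "hand_eye" (4x4, takes a point from camera to tool coordinates, whose origin is the TCP and whose axes are the flange's). Camera axes: x right, y down, z forward; pixel columns grow to the right and rows downward; lengths in mm; the calibration is good to about 2 mm. A picture is of the moment at which its call begins: read the wrist's pose just before it. There is no depth.
- ctrl.close_job(): hands the job in; it is judged then, once.
Trained networks look in the newest picture that a camera, given by its name, has taken for a name from the list of things; names that differ only in an ending like _2 or _b are one class to them, and where a whole thing is asked for, a point or a joint stands for the part that bears it (a point fixed in the world has none). Each returns a list of dicts, best first, with "score" (0 to 1); they miss things now and then, are a little off and sometimes report something else, mostly with a low value. They report only what shows in the picture. A call takes as long as a camera call.
- ctrl.masks_of(label, camera): "region" (480x640 bool, what is visible of it) and "bbox" ([left, top, right, bottom] in pixels, round what is visible of it).
- ctrl.pinpoint(label, camera): "xy" ([column, row] in pixels: a listed point, or the origin of a listed thing).
The state is a dict: "t": time; "qpos": joint angles; "qvel": joint speeds; "joint_torque": joint torques, N m; "ee_pos": TCP position; "orientation": TCP orientation; "ft_force": force on the tool from outside, world axes, zero at the start; "moment": the same for the moment, N m; "width": finger opening in mm; "grasp_force": force on a finger pad.
Only numpy, scipy, OpenCV 4.12 (cv2) and the standard library are available. Lean on these libraries where they do the work, as an engineer would, in place of code of your own. Each camera call takes 0.05 s, during which the arm holds its last target. There are 200 camera calls.

### The job

Close the open carton of tea tins in the green jig: fold the two small side flaps down first, while the big lid panel is still up, then fold the lid panel down over them. The lid springs up a little, so then lower the blue press plate by its black handle over the jig's two steel pins, and push it down until it lies flush and holds the lid shut. Stop the side flaps level, without pushing them down into the box, and leave the scale and the two loose tins alone.

Things in the scene. Friction and masses are not known exactly. Their poses are not given: they have to be found in the camera images.
- carton: Fixed brown carton on its green jig board (12 mm thick, x -110 to +75 mm, y +-100 mm). Origin: on the table under the carton's middle; z up, x away from the robot to the lid's hinge side, y left. Carton 130 mm (x) by 180 mm (y), rim 97 mm above the origin. Six tins inside stay 21 mm below the rim.
- flap_left (a joint): Angle of the left small flap: 0 = closed (level, inwards), 1.57 = upright, more = leaning outwards. Cardboard 110 mm (along x) by 65 mm long, 4 mm thick. Hinge along carton x at y +90 mm, z 97 mm. It stays where it is left; pushed too far it sinks into the box (down to -0.3).
- flap_right (a joint): Angle of the right small flap: the mirror of the left, hinge at y -90 mm.
- lid (a joint): Angle of the big lid panel: 0 = closed (level, its top 106 mm above the carton's origin), 1.57 = upright, more = leaning away. 180 mm wide (y), 130 mm long, 4 mm thick. Stiff crease: takes 0.75 N m to shut; let go, it springs up to about 0.15 rad. The plate's weight alone does not shut it, but keeps it shut once pressed.
- flap_left_edge (a point): Middle of the free edge of the left flap.
- flap_right_edge (a point): Middle of the free edge of the right flap.
- lid_edge (a point): Middle of the free edge of the lid.
- lid_hinge (a point): Middle of the lid's hinge, which runs along carton y at carton x +65 mm, z 102 mm.
- pin_left (a point): Top of the left steel pin, which stands before the carton at carton x -85 mm, y +55 mm: 12 mm in diameter, slightly chamfered, top 148 mm above the carton's origin.
- pin_right (a point): Top of the right pin, likewise, at carton x -85 mm, y -55 mm.
- plate: Loose blue press plate, 170 mm (x) by 150 mm (y) by 8 mm, 0.6 kg, flat on the table at the left or right. Origin: centre of its underside; z up. Black bar handle along x over its centre, 90 mm long, 14 mm wide (y), 24 to 42 mm above the underside. In place its axes lie along the carton's, its origin at carton x -20, y 0, z 106 mm.
- hole_left (a point): Centre of the plate's left hole at the underside: plate x -65, y +55 mm, a through hole 14 mm in diameter. The plate's edge without holes has two yellow marks.
- hole_right (a point): Centre of the right hole at the underside: plate x -65, y -55 mm.
- scale: Bystander: white scale with steel pan, 160 by 150 by 36 mm, on the other side. Origin: centre of its underside.
- tin_a: Bystander: cream tea tin with copper lid, 55 mm across, 56 mm high. Origin: centre of its underside.
- tin_b: Bystander: another such tin.

How it is judged (in metres and radians):
On the way, in this order (a step that is already met when the one before it is completed fails the run):
1. both small side flaps are folded down to within 0.12 rad of level while the lid panel still stands open (over 1 rad) (value of joint flap_left between -0.12 and 0.12 rad and value of joint flap_right between -0.12 and 0.12 rad and value of joint lid above 1 rad), for 0.2 s.
2. the lid panel is folded down over the flaps (under 0.3 rad), with both flaps still within 0.12 rad of level (value of joint flap_left between -0.12 and 0.12 rad and value of joint flap_right between -0.12 and 0.12 rad and value of joint lid below 0.3 rad), for 0.2 s.
At the end, for the whole second after the job is handed in: Both side flaps are within 0.12 rad of level, the lid is shut to within 0.04 rad, and the press plate lies at rest on it, flush: level within 0.04 rad, no more than 4 mm above its seat, with both holes over their own pins (within 4 mm) and the plate released (value of joint flap_left between -0.12 and 0.12 rad and value of joint flap_right between -0.12 and 0.12 rad and value of joint lid below 0.04 rad and z of plate in the frame of carton below 0.11 m and angle between plate's own z axis and vertical below 0.04 rad and horizontal distance between hole_left and pin_left below 0.004 m and horizontal distance between hole_right and pin_right below 0.004 m and linear speed of plate below 0.02 m/s); the robot touches nothing.
It fails at once if the scale or a loose tin is moved by more than 30 mm (distance of any of scale, tin_a, tin_b from where it was at the start of the episode above 0.03 m).
It also fails if it takes over 66 s, if anything falls off the work surface, if the arm or the gripper's body presses on something with over 40 N, if the wrist force passes 120 N, or if a joint passes its speed limit or range.

## Working session

There is one attempt and no reset: what is moved stays moved. The work goes in short steps, Python scripts to look and compute and a tool call to move; the robot and the scene stay as the last step left them, time stands still between calls to the robot, and variables do not carry over. Pictures are saved under pics/ and viewed, at most 10 in all, crops included, and the job is handed in when it is done.

Besides the shell and the picture viewer there is one more tool, called after ">>>" by a JSON object that holds its "op" and its "data". apply_moves: Moves the arm, as the interface text tells. Scaled input: -1 to 1 covers 5 cm each way for a shift and 90 degrees each way for a turn. Its arguments: {"type":"object","properties":{"targets":{"type":"array"}},"required":["targets"]}

```bash
mkdir -p pics && cat > h.py <<'E'
import numpy as np,cv2
from scipy.spatial.transform import Rotation as R
from workcell import ctrl
def cam(n):
    o=ctrl.get_obs(); im=ctrl.get_image(n); K=np.array(im["camera_matrix"])
    if n=="wrist":
        T=np.eye(4);T[:3,:3]=R.from_rotvec(o["orientation"]).as_matrix();T[:3,3]=o["ee_pos"]
        V=np.linalg.inv(T@np.array(im["hand_eye"]))
    else: V=np.array(im["view"])
    return im["pixels"],K,V
def ray(K,V,uv):
    d=V[:3,:3].T@np.linalg.inv(K)@np.array([uv[0],uv[1],1.]); c=-V[:3,:3].T@V[:3,3]; return c,d
def onz(K,V,uv,z):
    c,d=ray(K,V,uv); return c+d*(z-c[2])/d[2]
def tri(obs):
    A=np.zeros((3,3));b=np.zeros(3)
    for K,V,uv in obs:
        c,d=ray(K,V,uv);d/=np.linalg.norm(d);P=np.eye(3)-np.outer(d,d);A+=P;b+=P@c
    return np.linalg.solve(A,b)
def proj(K,V,p):
    q=V[:3,:3]@np.array(p)+V[:3,3];q=K@q;return q[:2]/q[2]
E
python3 - <<'E'
from h import *
np.set_printoptions(precision=1,suppress=True)
C={}
ims=[]
for n in("scene","top"):
    p,K,V=cam(n);C[n]=(K,V);ims.append(p);cv2.imwrite(f"pics/{n}0.png",p)
    print(n,"campos",-V[:3,:3].T@V[:3,3])
for l in "carton flap_left_edge flap_right_edge lid_edge lid_hinge pin_left pin_right plate hole_left hole_right scale tin_a".split():
    d={n:ctrl.pinpoint(l,n) for n in C}
    print(l,{n:[(np.round(x["xy"],1),round(x["score"],2)) for x in d[n][:2]] for n in C})
    if all(d.values()): print("   tri",tri([(*C[n],d[n][0]["xy"]) for n in C]))
    for n in C:
        for x in d[n][:2]: print("   z0",n,onz(*C[n],x["xy"],0))
print(ctrl.get_obs())
E
```

```text
scene campos [1001.9  775.3  884.9]
top campos [ 389.6  -15.5 1215.4]
carton {'scene': [(array([360.6, 280.1]), 0.83)], 'top': [(array([295.5, 273.1]), 0.86), (array([161.6, 299. ]), 0.72)]}
   tri [495.3  48.2   1.2]
   z0 scene [493.2  48.5  -0. ]
   z0 top [496.9  47.2   0. ]
   z0 top [430.2 386.2   0. ]
flap_left_edge {'scene': [(array([387.9, 255.5]), 0.58)], 'top': [(array([245.2, 257.9]), 0.86)]}
   tri [514.3 152.  163.7]
   z0 scene [401.6  12.1   0. ]
   z0 top [535.6 176.6   0. ]
flap_right_edge {'scene': [(array([346.2, 185. ]), 0.71)], 'top': [(array([350. , 283.5]), 0.93)]}
   tri [460.1 -81.4 147.2]
   z0 scene [ 350.9 -251.5    0. ]
   z0 top [470.9 -91.3   0. ]
lid_edge {'scene': [(array([290.7, 178.1]), 0.75), (array([318.7, 199.1]), 0.7)], 'top': [(array([298. , 219.8]), 0.77), (array([180.8, 274.5]), 0.27)]}
   tri [604.1  15.8 268. ]
   z0 scene [ 459.6 -341.     0. ]
   z0 scene [ 438.7 -232.7    0. ]
   z0 top [635.4  42.1   0. ]
   z0 top [492.5 340.3   0. ]
lid_hinge {'scene': [(array([332.6, 250.2]), 0.92)], 'top': [(array([301.4, 248.4]), 0.75), (array([44
[... 1356 characters left out ...]
7    0. ]
tin_a {'scene': [(array([314.5, 404.4]), 0.93), (array([198.9, 228.1]), 0.78)], 'top': [(array([417.1, 182.6]), 0.7), (array([214.6, 193.5]), 0.62)]}
   tri [ 700.  -143.7 -329.8]
   z0 scene [718.4 265.6   0. ]
   z0 scene [ 730.1 -263.6    0. ]
   z0 top [ 735.1 -269.     0. ]
   z0 top [705.4 261.6   0. ]
{'t': 1.3, 'qpos': array([ 1.1,  0.4,  1.6,  0. ,  1.1, -0. ]), 'qvel': array([ 0., -0., -0.,  0., -0.,  0.]), 'joint_torque': array([ -0. , -54.5, -27.4,   0.1,   0. ,   0. ]), 'ee_pos': array([278.4, 559.5, 222.6]), 'orientation': array([-0.7, -3.1,  0. ]), 'ft_force': array([-1.5, -0.1,  0.4]), 'moment': array([-0.,  0., -0.]), 'grasp_force': 0.0, 'width': 87.90863753191907}
```

```bash
ls pics
```

```text
scene0.png
top0.png
```

View pics/scene0.png

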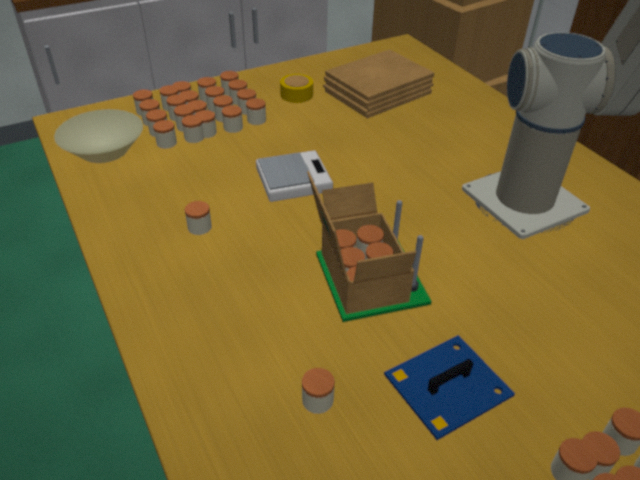

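View pics/top0.png

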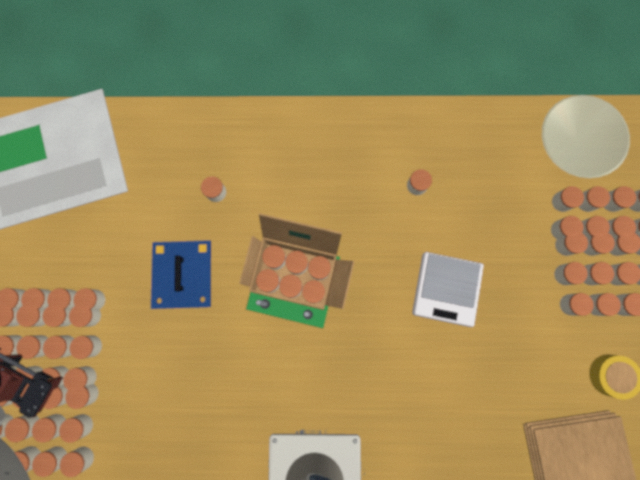

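The scene picture shows the carton on its green jig near (365,270), with the lid leaning away, the flaps leaning out and the pins at (420,237) and (399,202). The plate is at (449,388) with the handle along x. In the top view, the plate is at (180,275), the carton at (295,275), the scale at (449,289), and the loose tins at (212,188) and (421,181).

```bash
cat >> h.py <<'E'
def plan(wps,o=None):
    """wps: list of (world xyz, tool-y heading rad or None). tool down. prints rows"""
    o=o or ctrl.get_obs();p=np.array(o["ee_pos"]);M=R.from_rotvec(o["orientation"]).as_matrix()
    for q,h in wps:
        q=np.array(q,float)
        if h is None: M2=M
        else:
            y=np.array([np.cos(h),np.sin(h),0]);z=np.array([0,0,-1.]);M2=np.c_[np.cross(y,z),y,z]
        rv=R.from_matrix(M.T@M2).as_rotvec();n=int(max(np.ceil(np.abs(M.T@(q-p)).max()/45),np.ceil(np.degrees(np.linalg.norm(rv))/10),1))
        for i in range(n):
            print([list(np.round(M.T@((q-p)/n)/50,2)),list(np.round(rv/n/(np.pi/2),3))])
            p=p+(M@np.round(M.T@((q-p)/n)/50,2)*50) if False else p+(q-p)/n*0 if False else p
            M=M@R.from_rotvec(rv/n).as_matrix()
        p=q
        print('--')
E
python3 - <<'E'
from h import *
np.set_printoptions(precision=3,suppress=True)
im=ctrl.get_image("wrist");print(np.array(im["hand_eye"]),im["camera_matrix"])
o=ctrl.get_obs();print(R.from_rotvec(o["orientation"]).as_matrix(),o["ee_pos"])
a=-.2304
x=np.array([np.cos(a),np.sin(a),0]);y=np.array([-np.sin(a),np.cos(a),0]);c=np.array([487,48,0])
plan([([278,450,330],np.pi/2+a),(c-x*60+y*20+np.array([0,0,330]),None)])
E
```

```text
[[   0.      -0.962   -0.275   74.9  ]
 [   1.       0.       0.       0.748]
 [  -0.      -0.275    0.962 -162.168]
 [   0.       0.       0.       1.   ]] [[342.37    0.    324.759]
 [  0.    342.37  237.804]
 [  0.      0.      1.   ]]
[[-0.895  0.446 -0.   ]
 [ 0.446  0.895 -0.   ]
 [-0.    -0.    -1.   ]] [278.461 559.5   222.654]
[[np.float64(-0.32), np.float64(-0.65), np.float64(-0.72)], [np.float64(-0.0), np.float64(-0.0), np.float64(-0.049)]]
[[np.float64(-0.27), np.float64(-0.68), np.float64(-0.72)], [np.float64(-0.0), np.float64(-0.0), np.float64(-0.049)]]
[[np.float64(-0.22), np.float64(-0.7), np.float64(-0.72)], [np.float64(-0.0), np.float64(-0.0), np.float64(-0.049)]]
--
[[np.float64(-0.59), np.float64(-0.81), np.float64(-0.0)], [np.float64(0.0), np.float64(0.0), np.float64(0.0)]]
[[np.float64(-0.59), np.float64(-0.81), np.float64(-0.0)], [np.float64(0.0), np.float64(0.0), np.float64(0.0)]]
[[np.float64(-0.59), np.float64(-0.81), np.float64(-0.0)], [np.float64(0.0), np.float64(0.0), np.float64(0.0)]]
[[np.float64(-0.59), np.float64(-0.81), np.float64(-0.0)], [np.float64(0.0), np.float64(0.0), np.float64(0.0)]]
[[np.float64(-0.59), np.float64(-0.81), np.float64(-0.0)], [np.float64(0.0), np.float64(0.0), np.float64(0.0)]]
[[np.float64(-0.59), np.float64(-0.81), np.float64(-0.0)], [np.float64(0.0), np.float64(0.0), np.float64(0.0)]]
[[np.float64(-0.59), np.float64(-0.81), np.float64(-0.0)], [np.float64(0.0), np.float64(0.0), np.float64(0.0)]]
[[np.float64(-0.59), np.float64(-0.81), np.float64(-0.0)], [np.float64(0.0), np.float64(0.0), np.float64(0.0)]]
--
```

>>> {"op": "apply_moves", "data": {"targets": [[-1, [-0.32, -0.65, -0.72], [0, 0, -0.049]], [-1, [-0.27, -0.68, -0.72], [0, 0, -0.049]], [-1, [-0.22, -0.7, -0.72], [0, 0, -0.049]], [-1, [-0.8, -1, 0], [0, 0, 0]], [-1, [-0.8, -1, 0], [0, 0, 0]], [-1, [-0.8, -1, 0], [0, 0, 0]], [-1, [-0.8, -1, 0], [0, 0, 0]], [-1, [-0.8, -1, 0], [0, 0, 0]]]}}

```text
t: 2.35
ee_pos: [412.7, 166.0, 331.1]
orientation: [0.361, 3.12, 0.001]
ft_force: [0.8, 0.4, -0.1]
width: 11.2
grasp_force: 0.0
```

>>> {"op": "apply_moves", "data": {"targets": [[-1, [-0.6, -1, 0], [0, 0, 0]], [-1, [0, -0.4, 0], [0, 0, 0]], [-1, [0, 0, 0], [0, 0, 0]]]}}

```text
t: 2.72
ee_pos: [425.2, 91.7, 330.8]
orientation: [0.366, 3.12, 0.0]
ft_force: [0.8, 0.0, 0.8]
width: 0.5
grasp_force: 0.0
```

```bash
cat > look.py <<'E'
from h import *
import sys
np.set_printoptions(precision=1,suppress=True)
p,K,V=cam("wrist");cv2.imwrite("pics/"+sys.argv[1]+".png",p)
print(ctrl.get_obs()["ee_pos"],-V[:3,:3].T@V[:3,3])
for l,z in [("pin_left",148),("pin_right",148),("lid_hinge",102),("carton",0),("flap_left_edge",150),("flap_right_edge",150),("lid_edge",215)]:
    for d in ctrl.pinpoint(l,"wrist")[:2]: print(l,np.array(d["xy"]),round(d["score"],2),onz(K,V,d["xy"],z))
E
python3 look.py w1
```

```text
[425.3  92.6 330.8] [352.7 109.7 492.9]
pin_left [355.3 203.7] 0.72 [420.6 125.5 148. ]
pin_right [248.8 206.2] 0.78 [398.   19.2 148. ]
lid_hinge [311.7 317.3] 0.9 [559.8  43.4 102. ]
lid_hinge [466.  336.9] 0.6 [633.5 230.9 102. ]
carton [310.9 244.2] 0.7 [494.6  54.5   0. ]
flap_left_edge [398.1 284.9] 0.96 [518.1 152.1 150. ]
flap_right_edge [183.7 280.2] 0.61 [459.1 -72.2 150. ]
```

View pics/w1.png

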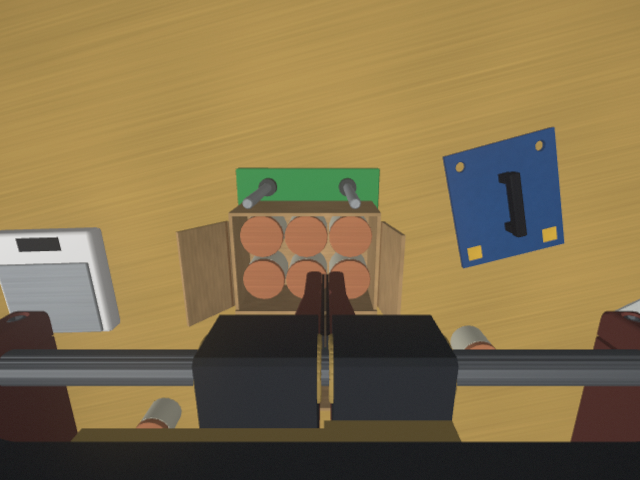

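The wrist picture shows the carton aligned with the image: the left flap's edge is at about (398,285), the right's at (184,280), and the pin tops are at (354,204) and (248,205). Next I'll fold the left flap.

>>> {"op": "apply_moves", "data": {"targets": [[-1, [-0.49, 0.83, 0.5], [0, 0, 0]], [-1, [-0.49, 0.83, 0.54], [0, 0, 0]], [-1, [-0.49, 0.83, 0.54], [0, 0, 0]], [-1, [0, 0, 0.6], [0, 0, 0]], [-1, [0, -0.2, 0.75], [0, 0, 0]], [-1, [0, -0.3, 0.75], [0, 0, 0]], [-1, [0, 0, 0], [0, 0, 0]]]}}

```text
t: 4.0
ee_pos: [517.3, 172.2, 144.2]
orientation: [-0.362, -3.115, 0.004]
ft_force: [0.5, -0.8, 0.9]
width: 0.3
grasp_force: 0.0
```

>>> {"op": "apply_moves", "data": {"targets": [[-1, [0, -0.35, 0], [0, 0, 0]], [-1, [0, -0.26, 0], [0, 0, 0]], [-1, [0, -0.25, 0.08], [0, 0, 0]], [-1, [0, -0.22, 0.14], [0, 0, 0]], [-1, [0, -0.18, 0.19], [0, 0, 0]], [-1, [0, -0.12, 0.23], [0, 0, 0]], [-1, [0, -0.04, 0.12], [0, 0, 0]], [-1, [0, 0, 0], [0, 0, 0]]]}}

```text
t: 5.0
ee_pos: [502.5, 103.6, 107.6]
orientation: [-0.362, -3.118, 0.001]
ft_force: [0.2, 0.5, 1.0]
width: 0.7
grasp_force: 0.0
```

>>> {"op": "apply_moves", "data": {"targets": [[-1, [0, -0.02, 0.06], [0, 0, 0]], [-1, [0, 0, 0.07], [0, 0, 0]], [-1, [0, 0, 0], [0, 0, 0]]]}}

```text
t: 5.38
ee_pos: [503.1, 102.9, 102.0]
orientation: [-0.362, -3.121, 0.0]
ft_force: [-0.1, -0.6, 0.7]
width: 0.2
grasp_force: 0.0
```

```bash
python3 - <<'E'
from h import *
p,K,V=cam("scene");c=p[170:330,290:450];cv2.imwrite("pics/s2.png",cv2.resize(c,None,fx=3.5,fy=3.5,interpolation=cv2.INTER_CUBIC))
print(ctrl.get_obs()["ee_pos"])
E
```

```text
[503.10676903 102.87560425 102.09299184]
```

View pics/s2.png

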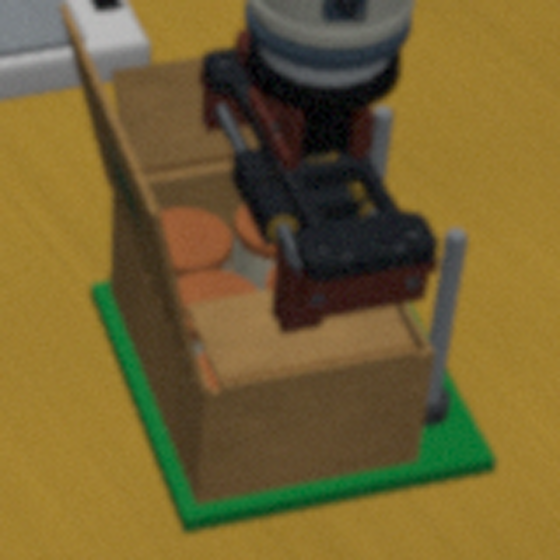

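The picture shows the left flap level at about (310,330), the right flap still leaning out at (165,110), and the lid still up. The right flap is next.

>>> {"op": "apply_moves", "data": {"targets": [[-1, [0, 0, -1], [0, 0, 0]], [-1, [0, -0.4, -1], [0, 0, 0]], [-1, [0, -1, 0], [0, 0, 0]], [-1, [0, -1, 0], [0, 0, 0]], [-1, [0, -1, 0], [0, 0, 0]], [-1, [0, -1, 0.2], [0, 0, 0]], [-1, [0, -0.1, 0.95], [0, 0, 0]], [-1, [0, 0, 0.1], [0, 0, 0]]]}}

```text
t: 6.42
ee_pos: [449.4, -116.3, 137.8]
orientation: [-0.364, -3.115, -0.001]
ft_force: [-0.3, -0.7, 0.5]
width: 0.6
grasp_force: 0.0
```

>>> {"op": "apply_moves", "data": {"targets": [[-1, [0, 0.35, 0], [0, 0, 0]], [-1, [0, 0.35, 0], [0, 0, 0]], [-1, [0, 0.35, -0.1], [0, 0, 0]], [-1, [0, 0.25, -0.1], [0, 0, 0]], [-1, [0, 0, 0], [0, 0, 0]]]}}

```text
t: 7.05
ee_pos: [467.2, -51.9, 150.5]
orientation: [0.359, 3.12, 0.0]
ft_force: [0.1, -0.6, 0.3]
width: 0.3
grasp_force: 0.0
```

>>> {"op": "apply_moves", "data": {"targets": [[-1, [0, 0.22, 0.08], [0, 0, 0]], [-1, [0, 0.25, 0.08], [0, 0, 0]], [-1, [0, 0.22, 0.14], [0, 0, 0]], [-1, [0, 0.18, 0.19], [0, 0, 0]], [-1, [0, 0.12, 0.23], [0, 0, 0]], [-1, [0, 0.04, 0.17], [0, 0, 0]], [-1, [0, 0.02, 0.08], [0, 0, 0]], [-1, [0, 0, 0], [0, 0, 0]]]}}

```text
t: 8.05
ee_pos: [477.9, -2.0, 100.6]
orientation: [-0.362, -3.119, 0.0]
ft_force: [0.4, -0.3, 0.6]
width: 0.8
grasp_force: 0.0
```

```bash
python3 - <<'E'
from h import *
print(ctrl.get_obs()["ee_pos"])
p,K,V=cam("scene");c=p[170:330,290:450];cv2.imwrite("pics/s3.png",cv2.resize(c,None,fx=3.5,fy=3.5,interpolation=cv2.INTER_CUBIC))
Kt=cam("top")[1:]
for l in ("lid_edge","lid_hinge"):
    a,b=ctrl.pinpoint(l,"scene"),ctrl.pinpoint(l,"top");print(l,[(x["xy"],x["score"]) for x in a+b])
    if a and b:print(tri([(K,V,a[0]["xy"]),(*Kt,b[0]["xy"])]))
E
```

```text
[477.86936276  -2.02272956 100.62500143]
lid_edge [([320.0, 199.7], 0.67), ([298.8, 218.3], 0.97)]
[588.23627041  31.68271695 232.40490487]
lid_hinge [([331.8, 248.2], 0.93), ([200.5, 298.0], 0.25)]
[520.9037594  182.38427934 218.01331275]
```

View pics/s3.png

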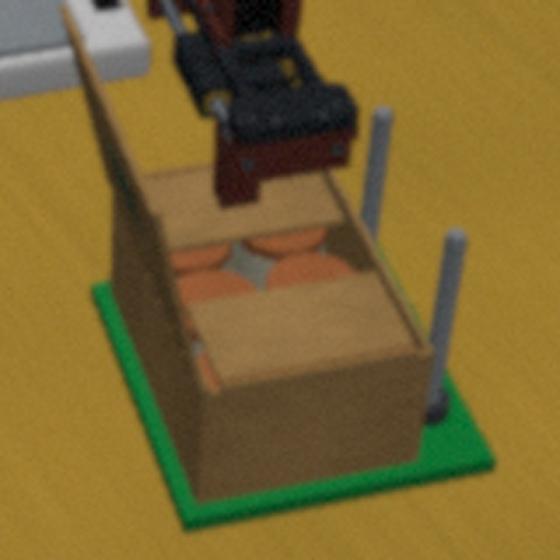

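Both flaps lie level, around (310,330) and (245,205), with the lid upright on the left. Next I'll fold the lid from behind.

>>> {"op": "apply_moves", "data": {"targets": [[-1, [0, 0, -1], [0, 0, 0]], [-1, [0, 0, -1], [0, 0, 0]], [-1, [0, 0.2, -1], [0, 0, 0]], [-1, [0, 0.4, -0.8], [0, 0, 0]], [-1, [-1, 0.4, 0], [0, 0, 0]], [-1, [-1, 0, 0], [0, 0, 0]], [-1, [-1, 0, 0.3], [0, 0, 0]], [-1, [0, 0, 0.7], [0, 0, 0]]]}}

```text
t: 9.35
ee_pos: [639.9, 11.6, 241.9]
orientation: [0.363, 3.115, 0.001]
ft_force: [0.0, 0.3, -0.8]
width: 0.2
grasp_force: 0.0
```

>>> {"op": "apply_moves", "data": {"targets": [[-1, [0, 0, 0.6], [0, 0, 0]], [-1, [0.3, 0, 0.1], [0, 0, 0]], [-1, [0.3, 0, 0], [0, 0, 0]], [-1, [0, 0, 0], [0, 0, 0]]]}}

```text
t: 9.85
ee_pos: [606.1, 19.5, 206.9]
orientation: [0.361, 3.12, 0.0]
ft_force: [-0.0, 0.2, 0.5]
width: 0.3
grasp_force: 0.0
```

>>> {"op": "apply_moves", "data": {"targets": [[-1, [0.4, 0.1, 0], [0, 0, 0]], [-1, [0.4, 0, 0], [0, 0, 0]], [-1, [0.55, 0, 0.05], [0, 0, 0]], [-1, [0.51, 0, 0.19], [0, 0, 0]], [-1, [0.45, 0, 0.32], [0, 0, 0]], [-1, [0.35, 0, 0.42], [0, 0, 0]], [-1, [0.23, 0, 0.5], [0, 0, 0]], [-1, [0, 0, 0], [0, 0, 0]]]}}

```text
t: 10.85
ee_pos: [467.4, 57.4, 132.4]
orientation: [0.361, 3.12, 0.0]
ft_force: [-0.3, -0.6, 0.4]
width: 0.7
grasp_force: 0.0
```

>>> {"op": "apply_moves", "data": {"targets": [[-1, [0.06, 0, 0.25], [0, 0, 0]], [-1, [0.02, 0, 0.14], [0, 0, 0]], [-1, [0, 0, 0], [0, 0, 0]], [-1, [0, 0, 0], [0, 0, 0]]]}}

```text
t: 11.35
ee_pos: [464.5, 58.1, 113.4]
orientation: [0.362, 3.119, 0.0]
ft_force: [1.1, 0.1, 1.8]
width: 0.5
grasp_force: 0.8
```

```bash
python3 - <<'E'
from h import *
p=ctrl.get_obs()["ee_pos"]
plan([(p+np.array([0,0,135]),None),([490,344,248],np.pi/2)])
E
```

```text
[[np.float64(-0.0), np.float64(0.0), np.float64(-0.9)], [np.float64(0.0), np.float64(0.0), np.float64(0.0)]]
[[np.float64(-0.0), np.float64(0.0), np.float64(-0.9)], [np.float64(0.0), np.float64(0.0), np.float64(0.0)]]
[[np.float64(-0.0), np.float64(0.0), np.float64(-0.9)], [np.float64(0.0), np.float64(0.0), np.float64(0.0)]]
--
[[np.float64(0.12), np.float64(0.81), np.float64(0.0)], [np.float64(0.0), np.float64(0.0), np.float64(-0.021)]]
[[np.float64(0.09), np.float64(0.82), np.float64(0.0)], [np.float64(0.0), np.float64(0.0), np.float64(-0.021)]]
[[np.float64(0.06), np.float64(0.82), np.float64(0.0)], [np.float64(0.0), np.float64(0.0), np.float64(-0.021)]]
[[np.float64(0.04), np.float64(0.82), np.float64(0.0)], [np.float64(0.0), np.float64(0.0), np.float64(-0.021)]]
[[np.float64(0.01), np.float64(0.82), np.float64(0.0)], [np.float64(0.0), np.float64(0.0), np.float64(-0.021)]]
[[np.float64(-0.02), np.float64(0.82), np.float64(0.0)], [np.float64(0.0), np.float64(0.0), np.float64(-0.021)]]
[[np.float64(-0.05), np.float64(0.82), np.float64(0.0)], [np.float64(0.0), np.float64(0.0), np.float64(-0.021)]]
--
```

>>> {"op": "apply_moves", "data": {"targets": [[-1, [0, 0, -0.9], [0, 0, 0]], [-1, [0, 0, -0.9], [0, 0, 0]], [-1, [0, 0, -0.9], [0, 0, 0]], [0.5, [0.12, 0.82, 0], [0, 0, -0.021]], [0.5, [0.09, 0.82, 0], [0, 0, -0.021]], [0.5, [0.06, 0.82, 0], [0, 0, -0.021]], [0.5, [0.04, 0.82, 0], [0, 0, -0.021]], [0.5, [0.01, 0.82, 0], [0, 0, -0.021]]]}}

```text
t: 12.35
ee_pos: [481.3, 264.5, 248.0]
orientation: [0.102, 3.14, -0.0]
ft_force: [-0.1, -0.6, 0.4]
width: 47.5
grasp_force: 0.0
```

>>> {"op": "apply_moves", "data": {"targets": [[0.5, [-0.02, 0.82, 0], [0, 0, -0.021]], [0.5, [-0.05, 0.82, 0], [0, 0, -0.021]], [0.5, [0, 0, 0], [0, 0, 0]], [0.5, [0, 0, 0], [0, 0, 0]]]}}

```text
t: 12.85
ee_pos: [488.5, 344.3, 247.5]
orientation: [0.0, -3.141, 0.001]
ft_force: [0.0, -0.8, -0.5]
width: 66.1
grasp_force: 0.0
```

```bash
python3 - <<'E'
from h import *
np.set_printoptions(precision=1,suppress=True)
o=ctrl.get_obs();p,K,V=cam("wrist");cv2.imwrite("pics/w4.png",p);print(o["ee_pos"],o["orientation"])
for l in("plate","hole_left","hole_right"):
    for d in ctrl.pinpoint(l,"wrist")[:2]: print(l,np.array(d["xy"]),round(d["score"],2),onz(K,V,d["xy"],0),onz(K,V,d["xy"],8))
hsv=cv2.cvtColor(p,cv2.COLOR_BGR2HSV)
m=cv2.inRange(hsv,(105,120,40),(125,255,255))
cs=max(cv2.findContours(m,0,2)[0],key=cv2.contourArea);r=cv2.minAreaRect(cs)
print(cv2.contourArea(cs));q=np.array([onz(K,V,u,8) for u in cv2.boxPoints(r)]);print(q,q.mean(0))
E
```

```text
[488.5 344.3 247.5] [ 0.  -3.1  0. ]
plate [326.4 205.9] 0.65 [490.5 346.7   0. ] [489.  346.6   8. ]
plate [273.4 155.4] 0.6 [431.  284.9   0. ] [430.7 286.    8. ]
hole_left [365.7 151.9] 0.66 [427.  392.2   0. ] [426.7 391.3   8. ]
hole_right [272.2 156.1] 0.95 [431.8 283.4   0. ] [431.4 284.6   8. ]
17047.0
[[413.1 265.9   8. ]
 [408.3 413.5   8. ]
 [575.8 427.7   8. ]
 [581.9 262.5   8. ]] [494.8 342.4   8. ]
```

View pics/w4.png

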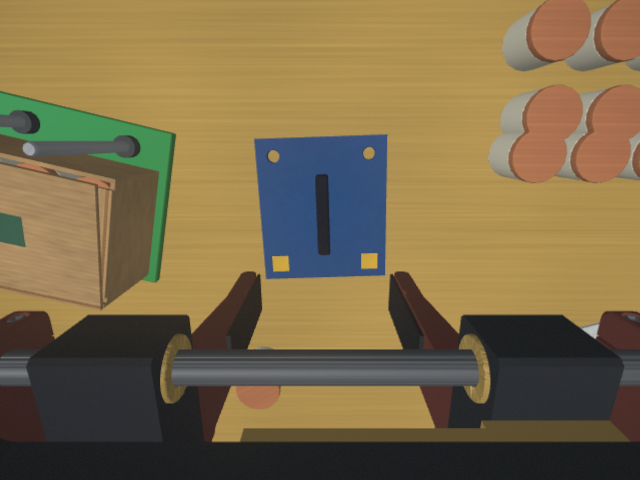

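The picture shows the plate with its holes at (274,156) and (369,153), the handle centred near (322,215), and the lid nearly closed at the left. I'll grasp the handle.

>>> {"op": "apply_moves", "data": {"targets": [[0.5, [-0.12, -0.04, 1], [0, 0, -0.02]], [0.5, [0, 0, 1], [0, 0, 0]], [0.5, [0, 0, 1], [0, 0, 0]], [0.5, [0, 0, 1], [0, 0, 0]], [0.5, [0, 0, 0.4], [0, 0, 0]], [0.5, [0, 0, 0.24], [0, 0, 0]], [0.5, [0, 0, 0], [0, 0, 0]]]}}

```text
t: 13.92
ee_pos: [495.3, 343.1, 16.2]
orientation: [-0.049, 3.141, 0.001]
ft_force: [0.1, 0.2, 0.5]
width: 65.7
grasp_force: 0.0
```

>>> {"op": "apply_moves", "data": {"targets": [[-1, [0, 0, 0], [0, 0, 0]], [-1, [0, 0, 0], [0, 0, 0]], [-1, [0, 0, 0], [0, 0, 0]], [-1, [0, 0, 0], [0, 0, 0]], [-1, [0, 0, 0], [0, 0, 0]]]}}

```text
t: 14.55
ee_pos: [494.9, 343.0, 15.8]
orientation: [-0.049, 3.141, 0.0]
ft_force: [-0.8, 0.1, -0.5]
width: 19.9
grasp_force: 0.0
```

>>> {"op": "apply_moves", "data": {"targets": [[-1, [0, 0, 0], [0, 0, 0]], [-1, [0, 0, 0], [0, 0, 0]], [-1, [0, 0, 0], [0, 0, 0]], [-1, [0, 0, -0.2], [0, 0, 0]], [-1, [0, 0, -0.8], [0, 0, 0]], [-1, [0, 0, -1], [0, 0, 0]], [-1, [0, 0, -1], [0, 0, 0]], [-1, [0, 0, -0.8], [0, 0, 0]]]}}

```text
t: 15.55
ee_pos: [494.6, 343.2, 207.7]
orientation: [-0.05, 3.141, 0.001]
ft_force: [0.4, 0.6, -5.5]
width: 13.8
grasp_force: 30.0
```

```bash
python3 - <<'E'
from h import *
np.set_printoptions(precision=2,suppress=True)
o=ctrl.get_obs();print(o["width"],o["grasp_force"],o["ft_force"],o["moment"],o["ee_pos"])
a=-.22;x=np.array([np.cos(a),np.sin(a),0]);c=np.array([491,51,0])
plan([(o["ee_pos"]+np.array([0,0,15]),None),(c-20*x+np.array([0,0,206]),np.pi/2+a)])
E
```

```text
13.77966361718291 29.99891370534897 [ 0.36  0.63 -5.47] [ 0.04 -0.   -0.02] [494.6  343.19 207.71]
[[np.float64(-0.0), np.float64(0.0), np.float64(-0.3)], [np.float64(0.0), np.float64(0.0), np.float64(0.0)]]
--
[[np.float64(0.09), np.float64(-0.82), np.float64(0.05)], [np.float64(0.0), np.float64(0.0), np.float64(0.023)]]
[[np.float64(0.06), np.float64(-0.82), np.float64(0.05)], [np.float64(0.0), np.float64(0.0), np.float64(0.023)]]
[[np.float64(0.03), np.float64(-0.82), np.float64(0.05)], [np.float64(0.0), np.float64(0.0), np.float64(0.023)]]
[[np.float64(0.0), np.float64(-0.83), np.float64(0.05)], [np.float64(0.0), np.float64(0.0), np.float64(0.023)]]
[[np.float64(-0.03), np.float64(-0.82), np.float64(0.05)], [np.float64(0.0), np.float64(0.0), np.float64(0.023)]]
[[np.float64(-0.06), np.float64(-0.82), np.float64(0.05)], [np.float64(0.0), np.float64(0.0), np.float64(0.023)]]
[[np.float64(-0.09), np.float64(-0.82), np.float64(0.05)], [np.float64(0.0), np.float64(0.0), np.float64(0.023)]]
--
```

>>> {"op": "apply_moves", "data": {"targets": [[-1, [0.09, -0.82, 0], [0, 0, 0.023]], [-1, [0.06, -0.82, 0], [0, 0, 0.023]], [-1, [0.03, -0.82, 0], [0, 0, 0.023]], [-1, [0, -0.82, 0], [0, 0, 0.023]], [-1, [-0.03, -0.82, 0], [0, 0, 0.023]], [-1, [-0.06, -0.82, 0], [0, 0, 0.023]], [-1, [-0.09, -0.82, 0], [0, 0, 0.023]], [-1, [0, 0, 0.3], [0, 0, 0]]]}}

```text
t: 16.55
ee_pos: [472.8, 54.2, 191.3]
orientation: [0.352, 3.12, 0.0]
ft_force: [-0.2, 0.4, -6.1]
width: 13.5
grasp_force: 30.0
```

>>> {"op": "apply_moves", "data": {"targets": [[-1, [0, 0, 0.4], [0, 0, 0]], [-1, [0, 0, 0], [0, 0, 0]], [-1, [0, 0, 0], [0, 0, 0]]]}}

```text
t: 16.92
ee_pos: [472.9, 56.7, 170.9]
orientation: [-0.346, -3.122, -0.0]
ft_force: [-0.5, 0.7, -5.2]
width: 13.6
grasp_force: 30.0
```

```bash
python3 - <<'E'
from h import *
np.set_printoptions(precision=2,suppress=True)
o=ctrl.get_obs();print(o["ft_force"],o["moment"],o["ee_pos"],o["orientation"])
p,K,V=cam("wrist");cv2.imwrite("pics/w5f.png",p)
cv2.imwrite("pics/w5.png",cv2.resize(p[0:240,160:480],None,fx=2.5,fy=2.5,interpolation=cv2.INTER_CUBIC))
E
```

```text
[-0.47  0.72 -5.16] [-0.01 -0.03 -0.  ] [472.85  56.67 170.9 ] [-0.35 -3.12 -0.  ]
```

View pics/w5.png

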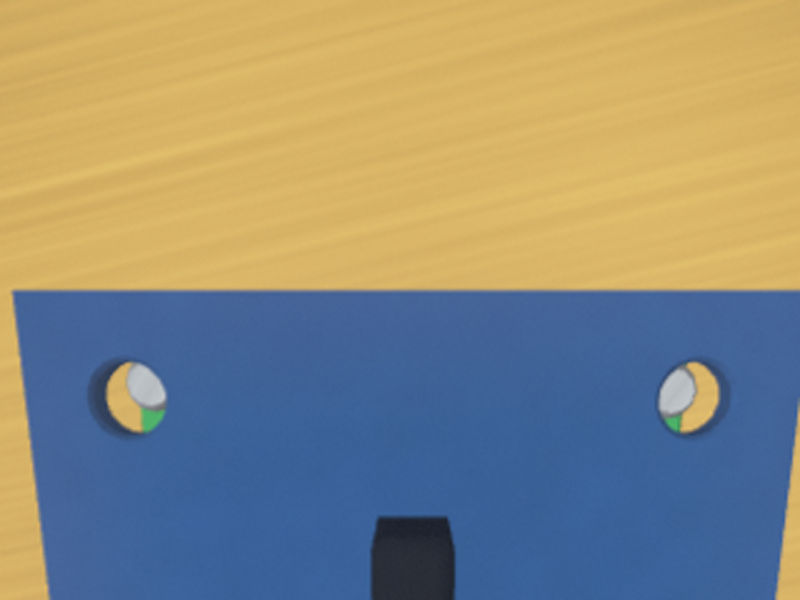

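The picture shows the pin tops through the holes, in crop pixels: left hole around (128,400) with its pin at about (150,385), and right hole around (694,398) with its pin at about (671,391). So I need a small yaw and a small shift, which I'll quantify now.

```bash
cat > align.py <<'E'
from h import *
import sys
np.set_printoptions(precision=2,suppress=True)
def measure(p,K,V,o,off=15.8,pz=148.):
    zu=o["ee_pos"][2]-off
    hsv=cv2.cvtColor(p,cv2.COLOR_BGR2HSV).astype(int)
    plate=((hsv[...,0]>100)&(hsv[...,0]<125)&(hsv[...,1]>100)&(hsv[...,2]>110)).astype(np.uint8)
    pin=((hsv[...,1]<60)&(hsv[...,2]>140)).astype(np.uint8)
    cs,h=cv2.findContours(plate,cv2.RETR_CCOMP,cv2.CHAIN_APPROX_NONE)
    out=[]
    for c,hh in zip(cs,h[0]):
        if hh[3]<0 or not 250<cv2.contourArea(c)<1500 or c[:,0,1].mean()>240: continue
        hc=cv2.fitEllipse(c);m=np.zeros_like(plate);cv2.drawContours(m,[c],-1,1,-1)
        pc=cv2.findContours(pin&m,0,cv2.CHAIN_APPROX_NONE)[0]
        if not pc: continue
        pc=max(pc,key=cv2.contourArea);b=pc[:,0,:].astype(float)
        # keep pin boundary points that are away from hole rim
        d=np.array([cv2.pointPolygonTest(c,(float(u),float(v)),True) for u,v in b])
        H=onz(K,V,hc[0],zu+8)
        W=np.array([onz(K,V,u,pz) for u in b])[:,:2]
        k=np.ones(len(b),bool) if '-all' in sys.argv else d>3.5
        for r in (5.,5.5,6.):   # circle radius candidates in mm
            from scipy.optimize import least_squares
            s=least_squares(lambda q:np.hypot(*(W[k]-q).T)-r,W.mean(0),loss='soft_l1')
            out.append((hc[0][0],r,H[:2],s.x,np.sqrt(np.mean(s.fun**2)),k.sum(),hc[1]))
    return sorted(out,key=lambda t:(t[1],t[0]))
if __name__=="__main__":
    o=ctrl.get_obs()
    if sys.argv[1]=="new": p,K,V=cam("wrist");cv2.imwrite("pics/"+sys.argv[2]+".png",p)
    else:
        _,K,V=cam("wrist");p=cv2.imread("pics/"+sys.argv[2]+".png")
    M=R.from_rotvec(o["orientation"]).as_matrix()[:2,:2]
    L=measure(p,K,V,o)
    for i in range(0,len(L)-1,2):
        r,l=L[i],L[i+1]
        print("r",l[1],"holeL",l[2],"pinL",l[3],"rms",l[4],l[5],l[6],"| holeR",r[2],"pinR",r[3],"rms",r[4],r[5],r[6])
        th=lambda a:np.arctan2(a[1],a[0])
        print("  spacing holes",np.linalg.norm(l[2]-r[2]),"pins",np.linalg.norm(l[3]-r[3]))
        dyaw=th(l[3]-r[3])-th(l[2]-r[2]);d=(l[3]+r[3]-l[2]-r[2])/2
        print("  yaw world deg",np.degrees(dyaw),"mid shift world",d,"tool",M.T@d, "per pin tool",M.T@(l[3]-l[2]),M.T@(r[3]-r[2]))
E
python3 align.py old w5f
```

```text
r 5.0 holeL [420.65 124.09] pinL [419.99 124.89] rms 0.25156325507259436 23 (25.368093490600586, 31.52861785888672) | holeR [396.89  18.21] pinR [394.6   18.62] rms 0.227901169558314 22 (29.37060546875, 32.503318786621094)
  spacing holes 108.51146818301203 pins 109.26022940926154
  yaw world deg -0.7881157178425824 mid shift world [-1.48  0.6 ] tool [1.57 0.26] per pin tool [0.82 0.63] [ 2.32 -0.11]
r 5.5 holeL [420.65 124.09] pinL [419.63 124.4 ] rms 0.3379189633141209 23 (25.368093490600586, 31.52861785888672) | holeR [396.89  18.21] pinR [394.35  19.18] rms 0.30234476430550405 22 (29.37060546875, 32.503318786621094)
  spacing holes 108.51146818301203 pins 108.21939830484628
  yaw world deg -0.8624496553168294 mid shift world [-1.78  0.64] tool [1.88 0.23] per pin tool [1.06 0.08] [2.69 0.38]
r 6.0 holeL [420.65 124.09] pinL [419.28 123.93] rms 0.41771724466263116 23 (25.368093490600586, 31.52861785888672) | holeR [396.89  18.21] pinR [394.11  19.72] rms 0.3743224206191683 22 (29.37060546875, 32.503318786621094)
  spacing holes 108.51146818301203 pins 107.20545419968218
  yaw world deg -0.9313806382779545 mid shift world [-2.08  0.67] tool [2.17 0.2 ] per pin tool [ 1.3  -0.46] [3.04 0.86]
```

>>> {"op": "apply_moves", "data": {"targets": [[-1, [0.032, -0.013, 0.05], [0, 0, 0.009]], [-1, [0, 0, 0], [0, 0, 0]], [-1, [0, 0, 0], [0, 0, 0]]]}}

```text
t: 17.4
ee_pos: [471.0, 55.8, 168.3]
orientation: [0.369, 3.12, 0.0]
ft_force: [0.4, -0.8, -5.8]
width: 14.1
grasp_force: 30.0
```

```bash
python3 align.py new w6 && python3 -c "
import cv2;p=cv2.imread('pics/w6.png');cv2.imwrite('pics/w6c.png',cv2.resize(cv2.hconcat([p[130:190,180:240],p[130:190,410:470]]),None,fx=6,fy=6,interpolation=2))"
```

```text
r 5.0 holeL [419.53 124.09] pinL [419.73 124.86] rms 0.30665297533739405 28 (25.398347854614258, 31.53767204284668) | holeR [394.24  18.53] pinR [394.34  18.74] rms 0.24137380975788927 28 (29.4024658203125, 32.28562545776367)
  spacing holes 108.54036833199976 pins 109.11061135831861
  yaw world deg 0.019554236371359644 mid shift world [0.15 0.49] tool [-0.03  0.51] per pin tool [-0.01  0.8 ] [-0.05  0.23]
r 5.5 holeL [419.53 124.09] pinL [419.44 124.28] rms 0.44857555376718444 28 (25.398347854614258, 31.53767204284668) | holeR [394.24  18.53] pinR [394.41  19.38] rms 0.3146744705864967 28 (29.4024658203125, 32.28562545776367)
  spacing holes 108.54036833199976 pins 107.84749371706872
  yaw world deg 0.05000087909630352 mid shift world [0.04 0.52] tool [0.08 0.51] per pin tool [0.13 0.17] [0.04 0.86]
r 6.0 holeL [419.53 124.09] pinL [419.16 123.72] rms 0.5751927079693464 28 (25.398347854614258, 31.53767204284668) | holeR [394.24  18.53] pinR [394.47  20.  ] rms 0.4144687247224637 28 (29.4024658203125, 32.28562545776367)
  spacing holes 108.54036833199976 pins 106.61479993687628
  yaw world deg 0.08488270439469617 mid shift world [-0.07  0.55] tool [0.19 0.52] per pin tool [ 0.27 -0.44] [0.11 1.48]
```

View pics/w6c.png

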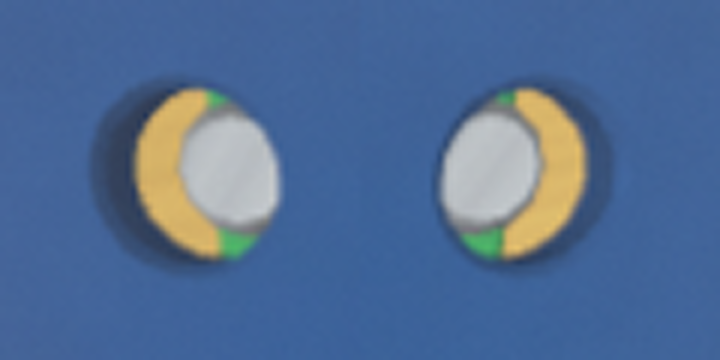

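The picture shows both pins sitting symmetrically in their holes, with yellow gaps of 44 and 45 crop pixels, so the plate is aligned. I'll lower it slowly.

>>> {"op": "apply_moves", "data": {"targets": [[-1, [0, 0, 0.06], [0, 0, 0]], [-1, [0, 0, 0.06], [0, 0, 0]], [-1, [0, 0, 0.06], [0, 0, 0]], [-1, [0, 0, 0], [0, 0, 0]]]}}

```text
t: 17.95
ee_pos: [470.8, 55.8, 158.8]
orientation: [-0.369, -3.119, 0.0]
ft_force: [0.3, 0.7, -5.5]
width: 13.8
grasp_force: 30.0
```

>>> {"op": "apply_moves", "data": {"targets": [[-1, [0, 0, 0.1], [0, 0, 0]], [-1, [0, 0, 0.1], [0, 0, 0]], [-1, [0, 0, 0.1], [0, 0, 0]], [-1, [0, 0, 0], [0, 0, 0]]]}}

```text
t: 18.45
ee_pos: [470.7, 55.7, 143.7]
orientation: [-0.369, -3.119, 0.0]
ft_force: [0.5, 0.2, -5.6]
width: 13.6
grasp_force: 30.0
```

>>> {"op": "apply_moves", "data": {"targets": [[-1, [0, 0, 0.1], [0, 0, 0]], [-1, [0, 0, 0.1], [0, 0, 0]], [-1, [0, 0, 0.08], [0, 0, 0]], [-1, [0, 0, 0.06], [0, 0, 0]], [-1, [0, 0, 0], [0, 0, 0]]]}}

```text
t: 19.08
ee_pos: [471.3, 55.8, 127.1]
orientation: [0.369, 3.119, 0.0]
ft_force: [-0.8, 0.2, -3.1]
width: 13.8
grasp_force: 30.0
```

>>> {"op": "apply_moves", "data": {"targets": [[-1, [0, 0, 0.06], [0, 0, 0]], [-1, [0, 0, 0.05], [0, 0, 0]], [-1, [0, 0, 0.03], [0, 0, 0]], [-1, [0, 0, 0], [0, 0, 0]], [-1, [0, 0, 0], [0, 0, 0]]]}}

```text
t: 19.7
ee_pos: [470.5, 56.0, 121.2]
orientation: [-0.369, -3.119, -0.0]
ft_force: [-9.7, 1.6, 17.9]
width: 13.5
grasp_force: 30.0
```

>>> {"op": "apply_moves", "data": {"targets": [[0, [0, 0, 0], [0, 0, 0]], [0, [0, 0, 0], [0, 0, 0]], [0, [0, 0, 0], [0, 0, 0]], [0, [0, 0, -0.4], [0, 0, 0]], [0, [0, 0, -0.6], [0, 0, 0]], [-1, [0, 0, 0], [0, 0, 0]], [-1, [0, 0, 0], [0, 0, 0]], [-1, [0, 0, 0], [0, 0, 0]]]}}

```text
t: 20.7
ee_pos: [470.3, 55.7, 169.2]
orientation: [-0.369, -3.118, 0.001]
ft_force: [-0.6, -0.3, 0.2]
width: 17.4
grasp_force: 0.0
```

>>> {"op": "apply_moves", "data": {"targets": [[-1, [0, 0, 0.2], [0, 0, 0]], [-1, [0, 0, 0.14], [0, 0, 0]], [-1, [0, 0, 0.06], [0, 0, 0]], [-1, [0, 0, 0.05], [0, 0, 0]], [-1, [0, 0, 0], [0, 0, 0]]]}}

```text
t: 21.32
ee_pos: [470.7, 55.8, 148.2]
orientation: [-0.369, -3.119, 0.0]
ft_force: [-4.1, -1.5, 8.3]
width: 0.4
grasp_force: 4.4
```

>>> {"op": "apply_moves", "data": {"targets": [[-1, [0, 0, 0.04], [0, 0, 0]], [-1, [0, 0, 0.02], [0, 0, 0]], [-1, [0, 0, 0], [0, 0, 0]]]}}

```text
t: 21.7
ee_pos: [470.9, 55.8, 147.8]
orientation: [-0.369, -3.12, -0.0]
ft_force: [-14.8, -1.5, 41.5]
width: 0.4
grasp_force: 20.5
```

>>> {"op": "apply_moves", "data": {"targets": [[-1, [0, 0, -0.6], [0, 0, 0]], [-1, [0, 0, -1], [0, 0, 0]], [-1, [0, 0, -1], [0, 0, 0]], [-1, [0.6, 0, -0.6], [0, 0, 0]], [-1, [0.6, 0, 0], [0, 0, 0]], [-1, [0, 0, 0], [0, 0, 0]]]}}

```text
t: 22.45
ee_pos: [411.5, 70.0, 305.1]
orientation: [0.368, 3.119, 0.0]
ft_force: [-0.2, -0.1, -0.5]
width: 0.3
grasp_force: 0.0
```

```bash
python3 - <<'E'
from h import *
p,_,_=cam("scene");c=cv2.resize(p[190:330,300:450],(570,532),interpolation=2)
cv2.imwrite("pics/s7.png",c)
E
```

```text
(no output)
```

View pics/s7.png

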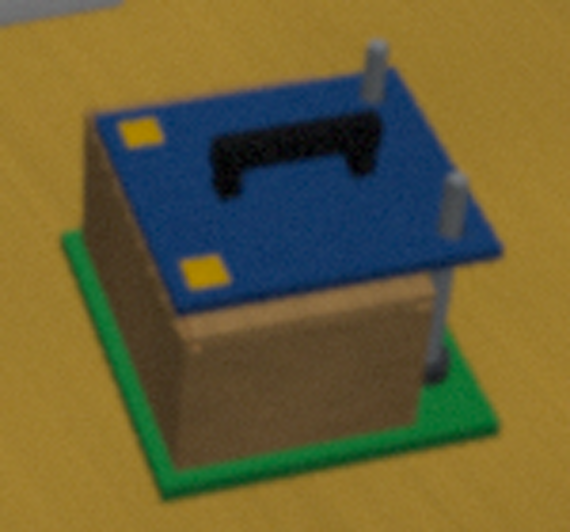

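```bash
python3 - <<'E'
from h import *
np.set_printoptions(precision=1,suppress=True)
p,K,V=cam("scene")
pl,pr=np.array([419.7,124.9]),np.array([394.4,18.7])
Y=(pl-pr)/np.linalg.norm(pl-pr);X=np.array([Y[1],-Y[0]]);C=(pl+pr)/2+85*X
f=lambda x,y,z:(proj(K,V,[*(C+x*X+y*Y),z])-[300,190])*3.8
print("pins",f(-85,55,148),f(-85,-55,148))
for x in(-105,65):
  for y in(75,-75): print(x,y,"top",f(x,y,114),"under",f(x,y,106),"+6mm top",f(x,y,120))
for x in(-65,65): print("lid L edge top",x,f(x,90,106))
print("handle ends top",f(-65,0,148),f(25,0,148))
E
```

```text
pins [457.7 178.2] [377.6  45. ]
-105 75 top [501.9 249. ] under [499.7 260.7] +6mm top [503.6 240.1]
-105 -75 top [392.5  67.2] under [390.9  78.7] +6mm top [393.6  58.5]
65 75 top [174.8 308.5] under [174.1 320.3] +6mm top [175.4 299.5]
65 -75 top [ 91.2 116.2] under [ 90.9 127.8] +6mm top [ 91.4 107.4]
lid L edge top -65 [436.3 294.8]
lid L edge top 65 [183.3 341.6]
handle ends top [379.4 115.5] [210.2 143.8]
```

The picture shows the plate lying on the lid with both pins through it at (377,75) and (455,205). All four plate corners are within about 1.5 camera pixels of where a seated plate should appear. I'm handing it in.

```bash
python3 -c "
from workcell import ctrl
print(ctrl.close_job())"
```

```text
the job is handed in; nothing more can be done
None
```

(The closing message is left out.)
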